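# Dial the board's test code and clamp the test press

### The arm

A 7-joint arm with a two-finger parallel gripper is mounted at the origin on the work surface. World frame = base frame: x ahead of the robot, y to its left, z up, the work surface at z = 0. Lengths are in m, angles in rad, forces in N, time in s.
With the tool pointing down it reaches from about 0.4 to 0.875 m from the base axis. Payload 4.4 kg.
Tool frame: the origin (TCP) lies midway between the tips of the shut fingers; the grasp point (between the pads) lies r.grasp_offset behind it (r.grasp_offset is the distance from the TCP to the grasp point, in m); z points along the fingers, y is the line along which they close (so a half turn about z gives the same grasp; the last joint's range is limited). The gripper opens to 85 mm and grips with 20 to 120 N. Pads are 22 mm wide; open, the fingers measure 114 mm over their backs; the gripper's body (76 mm by 85 mm) begins 54 mm behind the grasp point. The pads swing forward as they close: fully open they stand 13 mm farther back than shut.
Start: joints at [-1.399, 0.628, 0.038, 1.517, -0.027, 0.996, -0.02], TCP at [0.153, 0.632, 0.231] pointing down, gripper open.
Joint ranges: [-3.06, 3.06], [-0.37, 2.12], [-1.25, 1.32], [0.18, 2.47], [-1.1, 4.24], [0.23, 1.98], [-2.94, 2.94]. Speed limits (rad/s): [2.57, 2.57, 3.14, 3.14, 3.14, 3.14, 3.14].

### API

Orientations are given as a unit quaternion [w, x, y, z].
In Python, from bench import r gives the robot as it stands.
- The arm moves only by the tool step_arm, never from a script. Its argument "plan" is one flat list of numbers, 5 for each row, row after row: the shift along the tool's x, y, z in cm, then the turn about the tool's z in rad, then the opening, from 0 (shut) to 1 (fully open). A call has 1 to 12 rows; each row shifts and turns the commanded pose from where the row before left it, along the tool's axes as they then stand; what a row does not reach is not made up. A row lasts 1/8 s, in which the tool goes at most 62.5 mm and 10.7 degrees, less where a joint would pass 70% of its speed; a pose out of reach is approached as far as the arm can. A call is refused whole if a number of a shift passes 6.25 or a number of a turn 0.188, either way. A call with a gripper value outside its range is refused whole. The fingers move at their own pace and stop on an object; "grip_force" is the grip in N (left out, the last holds). Time passes only in rows, so rows that do not move let the fingers close. It gives the time, the measured TCP pose, the force, the opening and the grip force at its end, in the units of the state.
- r.read_state(): the state, without advancing time (a new reading comes with each control period).
- r.capture(name): name is "scene" or "top" or "wrist"; returns the picture (384x512x3 uint8, red, green, blue); there is no depth.
- r.calibration(name): a dict with "K" (3x3 intrinsics, pixels), "k1" (the pictures are not rectified: a ray, as slopes to the right and down, at radius r is drawn at 1 + k1 r^2 times it, then the intrinsics apply), "rvec" (rotation vector, rad) and "tvec" (3), from world to camera coordinates, as OpenCV has them; the wrist camera has in their place "mount" (4x4, takes a point from camera to tool coordinates, whose origin is the TCP and whose axes are the flange's). Camera axes: x right, y down, z forward; pixel columns grow to the right and rows downward; lengths in m; the calibration is good to about 2 mm. A picture is of the moment at which its call begins: read the wrist's pose just before it. calibration takes no time and is no camera call.
- r.finish_job(): hands the job in; it is judged then, once.
The state is a dict: "clock": time; "q": joint angles; "joint_velocities": joint speeds; "joint_torque": joint torques, N m; "position": TCP position; "tcp_rot": TCP orientation; "wrist_force": force on the tool from outside, world axes, zero at the start; "wrist_torque": the same for the moment, N m; "grip_width": opening from 0.0 (shut) to 1.0 (fully open); "grasp_force": force on a finger pad.
Only numpy, scipy, OpenCV 4.12 (cv2) and the standard library are available. Lean on these libraries where they do the work, as an engineer would, in place of code of your own. Each camera call takes 0.05 s, during which the arm holds its last target. There are 200 camera calls.

### The job

First turn each of the three selector wheels until its rib of the same colour as the tag above it stands at the white pointers. Then squeeze the red release in the grip of the board test press's lever, swing the lever fully down towards the operator and let go, so that it stays latched down. Leave the other things on the bench where they are.

Things in the scene. Friction and masses are not known exactly. Their poses are not given: they have to be found in the camera images.
- bank: grey code selector, fixed; base 125 x 206 (local x -50 to 75), 42 high. Origin on the table under the wheels' common axis; local x points away from the operator, y to his left. Three wheels along y, 60 apart. A visor spans them: underside 198 high, 12 thick, 214 wide, local x 0 (front edge) to 100; a tool straight down on the wheels hits it: come in tilted from -x
- axis_left (a point): centre of the left wheel (left is +y), on its level turning axis, 68 above the table. It is a dark hub (66 diameter, 26 wide) with 8 coloured radial ribs 45 deg apart, 7 thick, 28 wide, reaching 55 from the axis
- wheel_left (a joint): turn of the left wheel, rad, -0.2 to 5.7; grows as its top comes over towards the operator (-x) and down. Rib k stands 55 deg + joint - 45 deg x k from vertical, towards the operator; k = 0 black, 1 red, 2 grey, 3 white, 4 blue, 5 yellow, 6 orange, 7 green. The white pointers mark 55 deg: rib k is read at joint 0.7854 k
- slot_left (a point): tag place on the visor's top above the left wheel, 210 high, 50 behind the axis
- axis_middle (a point): centre of the middle wheel (left is +y), on its level turning axis, 68 above the table. All wheels are alike. Black bearing plates between them (8 thick, at local y = +-30 and +-90) reach 84 high and 16 from the axis, with thin white pointers ending 34 from the axis
- wheel_middle (a joint): turn of the middle wheel, rad, -0.2 to 5.7; grows as its top comes over towards the operator (-x) and down. A spring detent clicks the wheel to the nearest multiple of 0.7854 rad; about 0.15 N m (3 N at a rib) gets it over to the next. Carried more than half a step, it snaps home by itself
- slot_middle (a point): tag place on the visor's top above the middle wheel, 210 high, 50 behind the axis
- axis_right (a point): centre of the right wheel (left is +y), on its level turning axis, 68 above the table. All wheels are alike. At a click one rib stands at 55 deg and the next at 10 deg from vertical, towards the operator. Above the base nothing stands in front of the wheels
- wheel_right (a joint): turn of the right wheel, rad, -0.2 to 5.7; grows as its top comes over towards the operator (-x) and down. Ribs, colours and clicks as for the other two wheels. The wheels start at grey or white, seldom balanced between the two, when a touch sends them to either
- slot_right (a point): tag place on the visor's top above the right wheel, 210 high, 50 behind the axis
- tag_red: red code tag, flat 60 x 40 x 6, fixed in one of the three tag places on the visor (origin: centre of its underside); the wheel below it has to read red (joint 0.785)
- tag_blue: blue code tag, flat 60 x 40 x 6, fixed in one of the three tag places on the visor (origin: centre of its underside); the wheel below it has to read blue (joint 3.142)
- tag_yellow: yellow code tag, flat 60 x 40 x 6, fixed in one of the three tag places on the visor (origin: centre of its underside); the wheel below it has to read yellow (joint 3.927)
- press: board test press, fixed: aluminium base 220 x 160 x 14, green board in pink foam, clear platen 150 wide, top 72 high, sinking 16 with the lever. Origin: centre of the base's underside, local x away from the operator, y left. Blue posts 109 high (at y = -22 and 50) hold the lever's level pivot axis, along local y at x = 60, 85 above the table; the lever stands at y = 0
- lever (a joint): swing of the lever, rad: 0 up (12 deg from vertical, leaning to the operator), grows towards the operator and down, end stop 1.0 (21 deg above level). A pawl meets a yellow quadrant and blocks it at about 0.02 unless the release is in by over 6 mm; keep it in all the way. Past 0.94 the release can spring out under the quadrant and latches it down. Friction 0.08 N m, weight 0.2 N m
- grip (a point): point on the lever 126 from the pivot, midway between the black grip's right face (21 to the right, -y) and the red release's outer face when out; 10 left (+y) of the grip's own middle. The black grip is 26 thick, 22 wide along y, 72 long, ending 157 from the pivot. Grip and release are pinched together along y
- release (a joint): squeeze of the red release bar, m: 0 out, 0.009 fully in. The bar (62 long, 22 thick, 10 wide, 91 to 153 from the pivot) lies on the left (+y) side of the black grip, outer face 21 left of grip when out, 12 when in; it moves along the press's -y against a spring of 5 N (out) to 8.5 N (in) and springs out when let go
- solder_spool: bystander, loose: aluminium solder spool standing, 60 diameter, 54 high; to be left alone
- flux_bottle: bystander, loose: amber flux bottle, 40 diameter, 90 high; to be left alone
- cleaner_can: bystander, loose: white spray can, 60 diameter, 140 high; to be left alone
- screwdriver: bystander, loose: yellow-handled screwdriver lying, 170 long; to be left alone
- parts_tray: bystander, loose: pink divided tray, 120 x 90 x 25; to be left alone
- spare_board: bystander, loose: loose green circuit board 90 x 60, parts up to 18 high; to be left alone
- connector: bystander, loose: grey connector block 30 x 60, 32 high; to be left alone

How it is judged:
By the outcome, as a careful person would: the job done as asked, in the order asked, and still so for the second after the job is handed in, with the robot touching nothing.
It also fails if it takes over 67 s, if anything falls off the work surface, if the arm or the gripper's body presses on something with over 40 N, if the wrist force passes 120 N, or if a joint passes its speed limit or range.

## Working session

There is one attempt and no reset: what is moved stays moved. The work goes in short steps, Python scripts to look and compute and a tool call to move; the robot and the scene stay as the last step left them, time stands still between calls to the robot, and variables do not carry over. Pictures are saved under pics/ and viewed, at most 10 in all, crops included, and the job is handed in when it is done.

Besides the shell and the picture viewer there is one more tool, called after "Call:" as name(argument=value, ...) on one line, values as JSON. step_arm: Moves the arm, as the interface text tells. Its arguments: {"type":"object","properties":{"plan":{"type":"array"},"grip_force":{"type":"number"}},"required":["plan"]}

```bash
ls; mkdir -p pics; python3 - <<'E'
from bench import r
import cv2
for n in ("scene","top"):
    cv2.imwrite(f"pics/{n}0.png",cv2.resize(r.capture(n)[:,:,::-1],(800,600),interpolation=cv2.INTER_CUBIC)); print(n,r.calibration(n))
print(r.calibration("wrist"),r.grasp_offset); print(r.read_state())
E
```

```text
pics
scene {'K': array([[464.40970315,   0.        , 259.05306516],
       [  0.        , 464.40970315, 192.71042792],
       [  0.        ,   0.        ,   1.        ]]), 'k1': 0.016478337250765744, 'rvec': array([ 2.02846004,  1.33884366, -0.54636873]), 'tvec': array([-0.18185926, -0.22603373,  1.65033133])}
top {'K': array([[350.82750013,   0.        , 254.0552454 ],
       [  0.        , 350.82750013, 188.55675641],
       [  0.        ,   0.        ,   1.        ]]), 'k1': -0.07024145636803796, 'rvec': array([ 2.14036099, -2.09640907,  0.20351562]), 'tvec': array([-0.00647192,  0.53205572,  1.09853976])}
{'K': array([[320.06251814,   0.        , 254.9781622 ],
       [  0.        , 320.06251814, 196.72743523],
       [  0.        ,   0.        ,   1.        ]]), 'k1': -0.09171673215566033, 'mount': array([[ 7.47979369e-04, -9.45246315e-01, -3.26356929e-01,
         8.36310355e-02],
       [ 9.99999638e-01,  5.74493818e-04,  6.27965626e-04,
         1.06517535e-03],
       [-4.06092156e-04, -3.26357281e-01,  9.45246402e-01,
        -1.43684258e-01],
       [ 0.00000000e+00,  0.00000000e+00,  0.00000000e+00,
         1.00000000e+00]])} 0.0187
{'clock': 0.1, 'q': array([-1.39881185,  0.62922339,  0.03845759,  1.51827084, -0.02701791,
        0.99631163, -0.02000583]), 'joint_velocities': array([ 2.38893585e-03, -2.68282917e-03,  3.88613124e-06, -2.08736639e-03,
       -9.17105319e-05,  2.50899250e-03, -6.74391711e-04]), 'joint_torque': array([ 3.45445951e-03, -5.64515233e+01,  1.23090148e+00, -1.93966770e+01,
        1.14013773e-02,  5.47544769e-03,  1.18989516e-05]), 'position': array([0.1529474 , 0.63117015, 0.23049997]), 'tcp_rot': array([-9.64906180e-05,  1.18625218e-01,  9.92938739e-01, -8.42042167e-04]), 'wrist_force': array([-1.42527437, -0.65009747,  0.26127406]), 'wrist_torque': array([ 0.0332072 , -0.01030964, -0.00697125]), 'grasp_force': 0.0, 'grip_width': 1.000422139733216}
```

View pics/scene0.png

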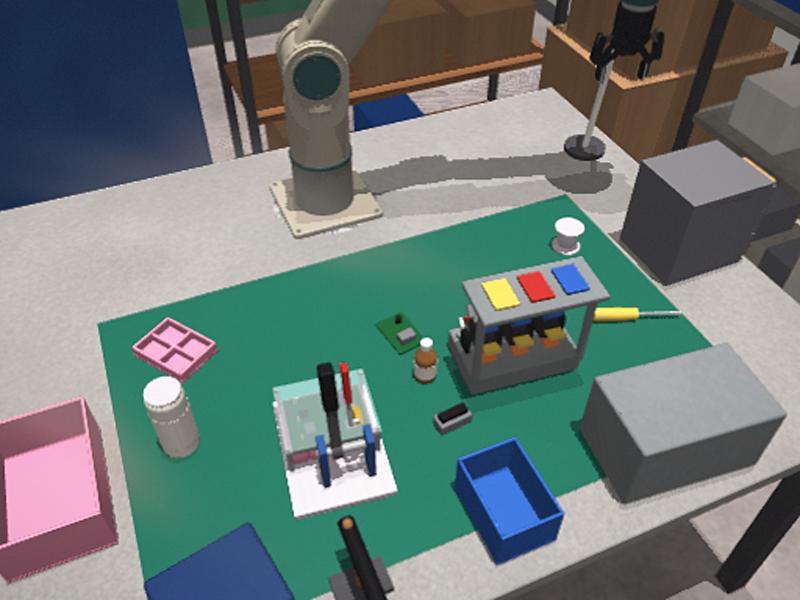

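View pics/top0.png

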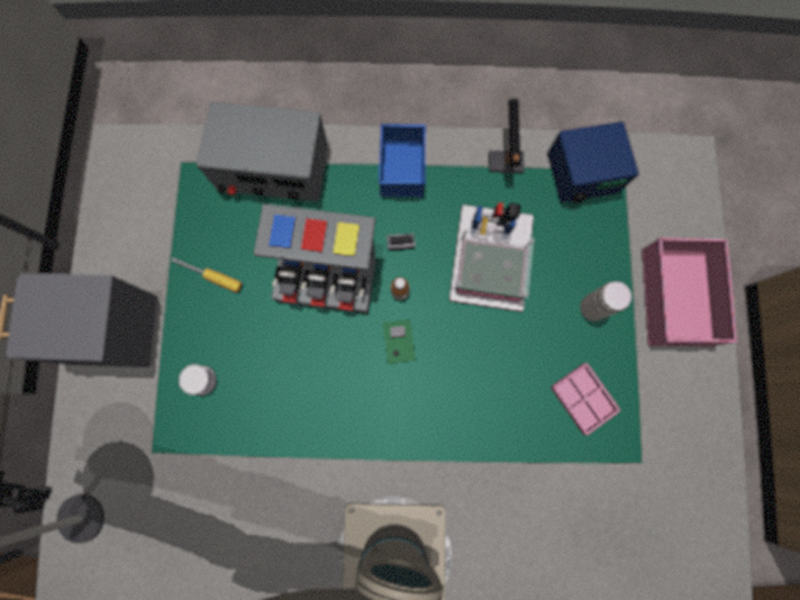

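Both pictures are clear. In top0 (800×600), the bank's tags are blue (283,231) left, red (314,235) middle and yellow (346,239) right. The press base corners are at (462,206), (533,212), (523,308) and (451,301). The same parts show in the scene view from behind.

```bash
cat > h.py <<'E'
import numpy as np, cv2
from scipy.optimize import least_squares
from scipy.spatial.transform import Rotation as R
from bench import r
def cam(name,st=None):
    c=r.calibration(name)
    if name!="wrist":
        return c["K"],c["k1"],R.from_rotvec(c["rvec"]).as_matrix(),np.array(c["tvec"])
    st=st or r.read_state(); w,x,y,z=st["tcp_rot"]
    T=np.eye(4);T[:3,:3]=R.from_quat([x,y,z,w]).as_matrix();T[:3,3]=st["position"]
    M=np.linalg.inv(T@c["mount"]); return c["K"],c["k1"],M[:3,:3],M[:3,3]
def proj(P,c):
    K,k1,Rm,t=c; p=np.atleast_2d(P)@Rm.T+t; s=p[:,:2]/p[:,2:]
    s=s*(1+k1*(s**2).sum(1,keepdims=True)); return s*K[0,0]+K[:2,2]
def place(pose,L):
    x,y,a=pose; L=np.atleast_2d(L); c,s=np.cos(a),np.sin(a)
    return np.c_[x+c*L[:,0]-s*L[:,1], y+s*L[:,0]+c*L[:,1], L[:,2]]
def fit(obs,x0):
    "obs: list of (cam, local pts, pixels)"
    f=lambda p:np.concatenate([(proj(place(p,L),c)-px).ravel() for c,L,px in obs])
    s=least_squares(f,x0,loss="soft_l1"); return s.x,f(s.x).reshape(-1,2)
big=lambda a:(np.array(a,float)+.5)/1.5625-.5
E
python3 - <<'E'
from h import *
T,S=cam("top"),cam("scene")
tags=[[.05,.06,.216],[.05,0,.216],[.05,-.06,.216]]
vis=[[.1,.107,.21],[.1,-.107,.21],[0,-.107,.21],[0,.107,.21]]
p,e=fit([(T,tags+vis,big([[283,231],[314,235],[346,239],[263,206],[375,217],[372,268],[255,256]])),(S,tags,big([[570,278],[536,287],[500,294]]))],[.5,.15,0])
print("bank",p.round(4));print(e.round(1).tolist())
b=[[.11,.08,.014],[.11,-.08,.014],[-.11,-.08,.014],[-.11,.08,.014]]
p,e=fit([(T,b,big([[462,206],[533,212],[523,308],[451,301]])),(S,b[:2],big([[397,490],[298,516]]))],[.5,-.2,0])
print("press",p.round(4));print(e.round(1).tolist())
E
```

```text
bank [ 0.5592  0.1626 -0.0876]
[[-0.4, 0.4], [0.3, -0.1], [0.5, -0.5], [-0.4, -0.8], [0.4, -0.6], [-1.8, 0.0], [-0.8, -0.0], [-0.7, -0.0], [-0.8, -0.7], [-0.1, 0.1]]
press [ 0.6303 -0.2026 -0.106 ]
[[-0.5, -0.6], [-0.7, 1.2], [0.7, 1.1], [-0.1, -0.3], [0.9, -0.2], [-1.4, 1.2]]
```

Call:
step_arm(plan=[0, 0, -4, -0.15, 1, -2.8, -4.5, -0.4, 0, 1, -2.8, -4.5, -0.4, 0, 1, -2.8, -4.5, -0.4, 0, 1, -2.8, -4.5, -0.4, 0, 1, -2.8, -4.5, -0.4, 0, 1, -2.8, -4.5, -0.4, 0, 1, -2.8, -4.5, -0.4, 0, 1, -2.8, -4.5, -0.4, 0, 1, -2.8, -4.5, -0.4, 0, 1, -2.8, -4.5, -0.4, 0, 1, 0, 0, 0, 0, 1])

```text
clock: 1.6
position: [0.3941, 0.1549, 0.3115]
tcp_rot: [0.0, 0.048, 0.999, -0.001]
wrist_force: [0.0, 1.2, 0.6]
grip_width: 1.004
grasp_force: 0.0
```

Call:
step_arm(plan=[0, 0, 0, 0, 1, 0, 0, 0, 0, 1])

```text
clock: 1.85
position: [0.3918, 0.1602, 0.3111]
tcp_rot: [-0.0, 0.043, 0.999, 0.0]
wrist_force: [-0.1, 0.5, 0.0]
grip_width: 1.0
grasp_force: 0.0
```

```bash
python3 - <<'E'
from h import *
st=r.read_state(); print(st["clock"],st["position"],st["tcp_rot"],st["q"])
im=r.capture("wrist")[:,:,::-1]
cv2.imwrite("pics/w1.png",cv2.resize(im,(800,600),interpolation=cv2.INTER_CUBIC)); np.save("w1.npy",[st["position"],st["tcp_rot"][:3]])
B=[.5592,.1626,-.0876]
print(((proj(place(B,[[0,.107,.198],[0,-.107,.198],[-.05,.103,.042],[-.05,-.103,.042],[-.045,.06,.0995],[-.045,0,.0995],[-.045,-.06,.0995]]),cam("wrist",st))+.5)*1.5625-.5).round())
E
```

```text
1.85 [0.3918216  0.16015721 0.31106238] [-3.95980454e-04  4.25607216e-02  9.99093800e-01  8.21808464e-05] [-0.58501811  0.20309539  0.15920602  1.99486974 -0.04002639  0.94713829
  1.08002257]
[[581. 536.]
 [261. 536.]
 [528. 367.]
 [303. 367.]
 [492. 404.]
 [418. 404.]
 [344. 404.]]
```

View pics/w1.png

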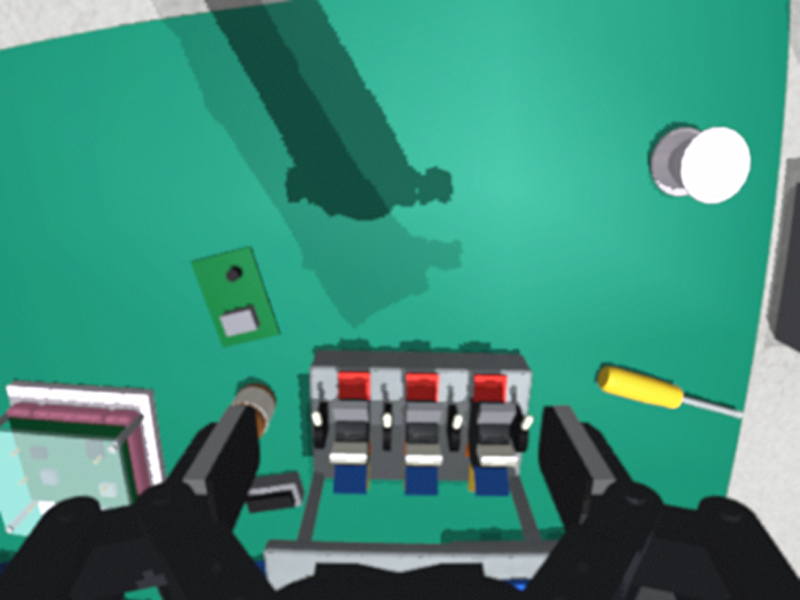

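The wrist view shows the bank where it was predicted. The base front edge is at row ~368 and the visor edge at row ~540. On all three wheels, front to back, the ribs are red (row ~385), grey (~412), white (~460) and blue (~480). I'll check the angles in a crop.

```bash
python3 - <<'E'
from h import *
im=cv2.imread("pics/w1.png")[335:505,290:550]; cv2.imwrite("pics/w1c.png",cv2.resize(im,None,fx=3,fy=3,interpolation=cv2.INTER_CUBIC))
c=cam("wrist"); B=[.5592,.1626,-.0876]
for y in (.06,0,-.06):
  for th in (100,55,10,-35):
    t=np.radians(th); q=((proj(place(B,[[-.055*np.sin(t),y,.068+.055*np.cos(t)]]),c)+.5)*1.5625-.5)[0]
    print(y,th,q.round(),((q-[290,335])*3).round())
print(((((proj(place(B,[[-.05,.103,.042],[-.05,-.103,.042],[0,-.107,.198]]),c)+.5)*1.5625-.5)-[290,335])*3).round())
E
```

```text
0.06 100 [484. 371.] [583. 109.]
0.06 55 [492. 404.] [606. 207.]
0.06 10 [494. 457.] [611. 367.]
0.06 -35 [488. 491.] [594. 469.]
0 100 [416. 371.] [379. 109.]
0 55 [418. 404.] [384. 207.]
0 10 [418. 458.] [384. 368.]
0 -35 [417. 492.] [381. 470.]
-0.06 100 [348. 371.] [174. 108.]
-0.06 55 [344. 404.] [161. 206.]
-0.06 10 [342. 457.] [157. 367.]
-0.06 -35 [345. 491.] [166. 469.]
[[713.  97.]
 [ 39.  96.]
 [-86. 603.]]
```

View pics/w1c.png

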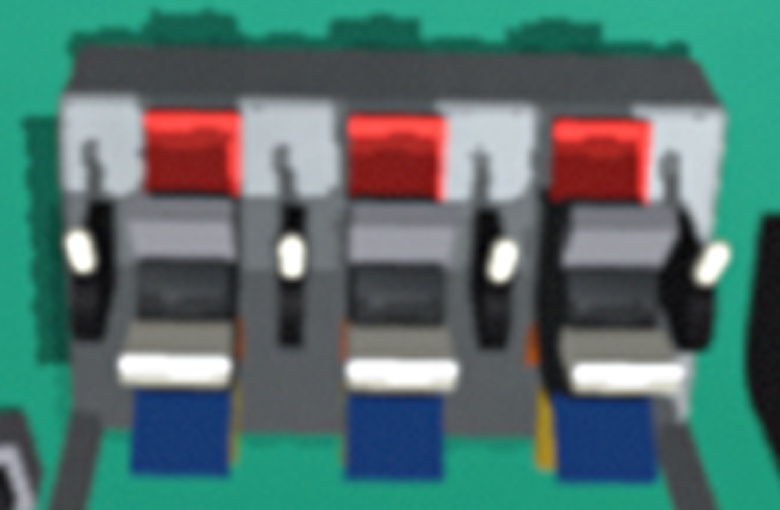

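All three wheels read grey: red at 100°, grey at 55°, white at 10°. That means left needs +2 steps (blue), middle −1 (red) and right +3 (yellow). I'll refit the bank with these wrist points.

```bash
python3 - <<'E'
from h import *
c=cam("wrist")
t=np.radians(10); L=[[-.05,.103,.042],[-.05,-.103,.042]]+[[-.055*np.sin(t),y,.068+.055*np.cos(t)] for y in(.06,0,-.06)]
px=big(np.array([[724,107],[62,97],[627,378],[401,375],[175,370]])/3+[290,335])
p,e=fit([(c,L,px)],[.56,.16,-.09]); print(p.round(4),e.round(1).tolist())
for y in (.06,0,-.06): print(place(p,[[-.097,y,0]])[0].round(4))
print(r.read_state()["position"])
E
```

```text
[ 0.5617  0.1668 -0.1045] [[1.1, 0.3], [-1.2, -0.0], [-0.0, -0.2], [0.1, -0.1], [-0.0, 0.1]]
[0.4715 0.2366 0.    ]
[0.4652 0.1769 0.    ]
[0.459  0.1173 0.    ]
[0.39190069 0.1601321  0.31108921]
```

Call:
step_arm(plan=[0, 0, 0, -0.172, 1, 0, 0, 0, -0.172, 1, 0, 0, 0, -0.172, 1, 0, 0, 0, -0.172, 1, 0, 0, 0, -0.172, 1, 0, 0, 0, -0.172, 1, 0, 0, 0, -0.172, 1, 0, 0, 0, -0.172, 1, 0, 0, 0, -0.172, 1, -2.8, -2.4, 2, 0, 1, -2.8, -2.4, 2, 0, 1, -2.8, -2.3, 2, 0, 1])

```text
clock: 3.4
position: [0.4727, 0.2365, 0.2506]
tcp_rot: [0.0, -0.668, 0.744, 0.0]
wrist_force: [-0.1, -0.2, 0.2]
grip_width: 0.999
grasp_force: 0.0
```

Call:
step_arm(plan=[0, 0, 4, 0, 1, 0, 0, 4, 0, 1, 0, 0, 4, 0, 1, 0, 0, 1, 0, 1, 0, 0, 0, 0, 1])

```text
clock: 4.03
position: [0.4722, 0.2352, 0.1213]
tcp_rot: [-0.0, -0.667, 0.745, 0.0]
wrist_force: [1.0, 1.3, 1.2]
grip_width: 1.004
grasp_force: 0.0
```

```bash
cat >> h.py <<'E'
BANK=np.array([.5617,.1668,-.1045]); PRESS=np.array([.6303,-.2026,-.106])
def local(P,pose):
    x,y,a=pose; d=np.array(P[:2])-[x,y]; return np.array([np.cos(a)*d[0]+np.sin(a)*d[1],-np.sin(a)*d[0]+np.cos(a)*d[1],P[2]])
def tcp(pose):
    st=r.read_state(); w,x,y,z=st["tcp_rot"]; M=R.from_quat([x,y,z,w]).as_matrix()
    print("t",st["clock"],"local",local(st["position"],pose).round(4),"toolx yaw",np.arctan2(M[1,0],M[0,0]).round(4),"F",st["wrist_force"].round(1),"q",st["q"].round(2))
E
python3 - <<'E'
from h import *
tcp(BANK)
im=r.capture("wrist")[:,:,::-1]; im2=r.capture("scene")[120:280,270:430,::-1]
cv2.imwrite("pics/w2.png",np.hstack([cv2.resize(im,(400,300)),cv2.resize(im2,(300,300),interpolation=cv2.INTER_CUBIC)]))
E
```

```text
t 4.025 local [-0.0961  0.0587  0.1213] toolx yaw -1.6803 F [1.  1.3 1.2] q [-0.46  0.61 -0.08  1.96  0.08  0.57  2.43]
```

View pics/w2.png

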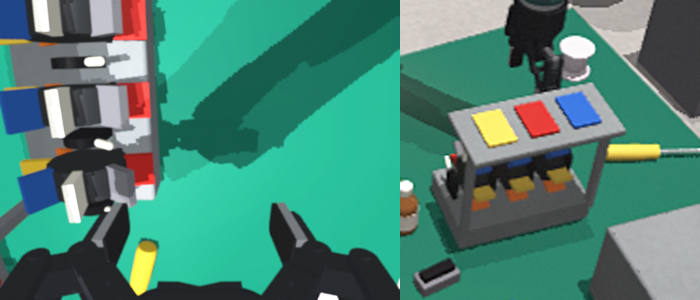

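The finger stands above and in front of the left wheel, with nothing else near it. I'll push the left wheel one click down.

Call:
step_arm(plan=[0, 0, 2, 0, 1, 0, 0, 1, 0, 1, 0, 0, 1, 0, 1, 0, 0, 1, 0, 1, 0, 0, 0.8, 0, 1, 0, 0, 0, 0, 1])

```text
clock: 4.88
position: [0.4632, 0.2354, 0.0616]
tcp_rot: [-0.007, -0.669, 0.743, 0.004]
wrist_force: [-14.7, 4.3, 0.9]
grip_width: 1.0
grasp_force: 7.8
```

Call:
step_arm(plan=[0, 3, 0, 0, 1, 0, 0, 0, 0, 1, 0, 0, -5.8, 0, 1, 0, -3, 0, 0, 1, 0, 0, 0, 0, 1])

```text
clock: 5.5
position: [0.4766, 0.2342, 0.1227]
tcp_rot: [0.003, -0.666, 0.746, -0.001]
wrist_force: [-0.5, 0.6, -0.2]
grip_width: 0.999
grasp_force: 0.0
```

```bash
python3 - <<'E'
from h import *
tcp(BANK)
im=r.capture("wrist")[:,:,::-1]
cv2.imwrite("pics/w3.png",cv2.resize(im[80:320,0:280],(700,600),interpolation=cv2.INTER_CUBIC))
E
```

```text
t 5.5 local [-0.0917  0.0582  0.1227] toolx yaw -1.6846 F [-0.5  0.6 -0.2] q [-0.46  0.61 -0.08  1.96  0.08  0.57  2.43]
```

View pics/w3.png

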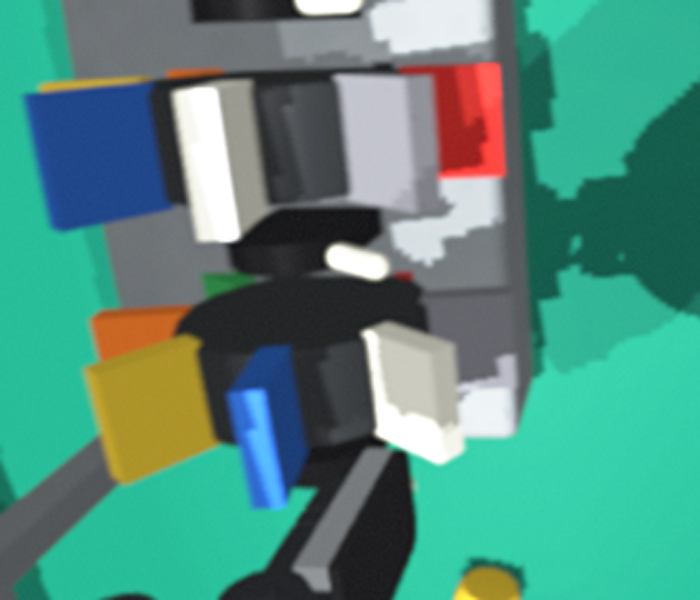

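The left wheel now reads white, so one push gives one click. I'll repeat once for blue, 4 mm further out.

Call:
step_arm(plan=[0, 0.4, 2, 0, 1, 0, 0, 1, 0, 1, 0, 0, 1, 0, 1, 0, 0, 1, 0, 1, 0, 0, 0.5, 0, 1, 0, 0, 0, 0, 1, 0, 3, 0, 0, 1, 0, 0, 0, 0, 1, 0, 0, -5.5, 0, 1, 0, 0, 0, 0, 1])

```text
clock: 6.8
position: [0.442, 0.2397, 0.1242]
tcp_rot: [0.004, -0.667, 0.745, -0.001]
wrist_force: [0.6, 0.5, 0.2]
grip_width: 1.005
grasp_force: 0.0
```

```bash
cat >> h.py <<'E'
def ribs():
    "nearest colour at the tips of ribs at 55 and 10 deg, each wheel, wrist picture"
    c=cam("wrist"); im=r.capture("wrist")
    for n,y in (("L",.06),("M",0),("R",-.06)):
        o=[]
        for th in (100,55,10,-35):
            t=np.radians(th)
            q=proj(place(BANK,[[-.055*np.sin(t),y-.007,.068+.055*np.cos(t)]]),c)[0].round().astype(int)
            o.append(im[q[1],q[0]].tolist() if 0<=q[0]<512 and 0<=q[1]<384 else None)
        print(n,o)
E
python3 - <<'E'
from h import *
tcp(BANK); ribs()
E
```

```text
t 6.8 local [-0.1266  0.06    0.1242] toolx yaw -1.6821 F [0.6 0.5 0.2] q [-0.5   0.58 -0.07  2.03  0.08  0.52  2.4 ]
L [[92, 92, 97], [255, 255, 255], [145, 123, 34], None]
M [[255, 89, 82], [133, 133, 140], [241, 241, 233], None]
R [[255, 88, 81], None, None, None]
```

```bash
cat >> h.py <<'E'
def ribs2():
    c=cam("wrist"); im=cv2.cvtColor(r.capture("wrist"),cv2.COLOR_RGB2HSV)
    for n,y in (("L",.06),("M",0),("R",-.06)):
        for th in (100,55,10):
            t=np.radians(th); g=[[-.0555*np.sin(t)+a*np.cos(t),y+b,.068+.0555*np.cos(t)+a*np.sin(t)] for a in (-.002,0,.002) for b in np.linspace(-.011,.011,8)]
            q=proj(place(BANK,g),c).round().astype(int); ok=((q>=0)&(q<[512,384])).all(1); q=q[ok]
            print(n,th,len(q),np.median(im[q[:,1],q[:,0]],0) if len(q)>8 else None, "px",q.mean(0).round() if len(q) else None)
E
python3 - <<'E'
from h import *
ribs2()
E
```

```text
L 100 24 [112.5  16.   99. ] px [153. 213.]
L 55 24 [  0.   0. 255.] px [117. 239.]
L 10 24 [ 24.5 195.  145.5] px [ 37. 257.]
M 100 24 [  1.  186.5 248. ] px [144. 127.]
M 55 24 [116.  14. 142.] px [101. 137.]
M 10 24 [ 27.    5.5 242.5] px [ 10. 147.]
R 100 24 [  1. 187. 255.] px [134.  28.]
R 55 18 [116.  15. 141.] px [86. 22.]
R 10 0 None px None
```

```bash
python3 - <<'E'
from h import *
im=r.capture("wrist")[:,:,::-1]
cv2.imwrite("pics/w4.png",cv2.resize(im[100:340,0:280],(700,600),interpolation=cv2.INTER_CUBIC))
E
```

```text
(no output)
```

View pics/w4.png

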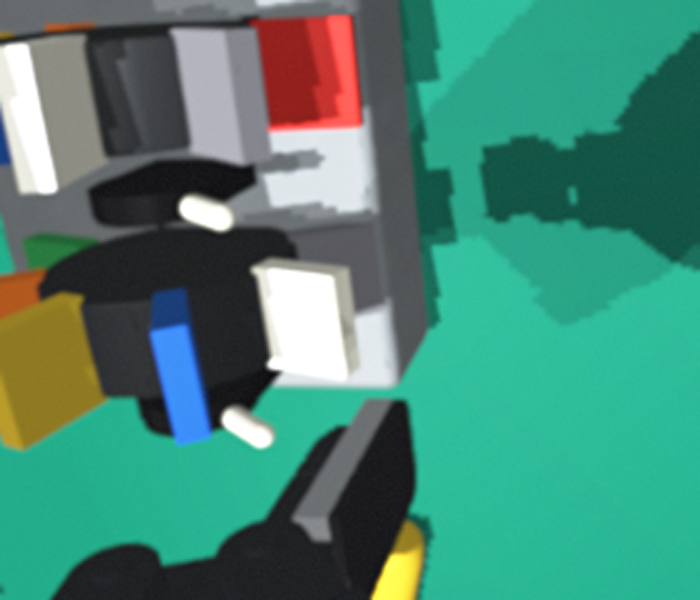

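The left wheel stopped balanced halfway between white and blue, so that push was too shallow. I'll push again to the first depth.

Call:
step_arm(plan=[0, -3, 0, 0, 1, 0, 0, 2, 0, 1, 0, 0, 2, 0, 1, 0, 0, 1.2, 0, 1, 0, 0, 1, 0, 1, 0, 0, 0, 0, 1, 0, 3, 0, 0, 1, 0, 0, 0, 0, 1, 0, 0, -6.2, 0, 1, 0, 0, 0, 0, 1])

```text
clock: 8.2
position: [0.4423, 0.2399, 0.1247]
tcp_rot: [0.004, -0.667, 0.745, -0.001]
wrist_force: [0.7, -0.4, 0.0]
grip_width: 1.004
grasp_force: 0.0
```

```bash
python3 - <<'E'
from h import *
tcp(BANK);ribs2()
E
```

```text
t 8.2 local [-0.1264  0.0602  0.1247] toolx yaw -1.6821 F [ 0.7 -0.4  0. ] q [-0.5   0.58 -0.07  2.03  0.08  0.53  2.4 ]
L 100 24 [ 30.    9.  246.5] px [156. 210.]
L 55 24 [109.  201.5 212. ] px [120. 236.]
L 10 24 [ 27.  182.  245.5] px [ 42. 254.]
M 100 24 [  1. 184. 251.] px [146. 125.]
M 55 24 [116.  14. 142.] px [105. 135.]
M 10 24 [ 24.    5.  244.5] px [ 15. 144.]
R 100 24 [  1. 187. 255.] px [138.  26.]
R 55 18 [116.  15. 141.] px [91. 20.]
R 10 2 None px [ 0. 34.]
```

The left wheel reads blue (white at 100°, yellow at 10°). Next is the right wheel.

Call:
step_arm(plan=[4, 0, 0, 0, 1, 4, 0, 0, 0, 1, 4, 0, 0, 0, 1, 0, -3, 0, 0, 1, 0, 0, 2, 0, 1, 0, 0, 2, 0, 1, 0, 0, 1.2, 0, 1, 0, 0, 1, 0, 1, 0, 0, 0, 0, 1, 0, 3, 0, 0, 1, 0, 0, -6.2, 0, 1, 0, 0, 0, 0, 1])

```text
clock: 9.75
position: [0.4275, 0.1196, 0.1235]
tcp_rot: [0.003, -0.667, 0.745, -0.001]
wrist_force: [1.0, -0.0, -0.1]
grip_width: 0.999
grasp_force: 0.0
```

```bash
python3 - <<'E'
from h import *
tcp(BANK);ribs2()
E
```

```text
t 9.75 local [-0.1285 -0.0609  0.1235] toolx yaw -1.6816 F [ 1.  -0.  -0.1] q [-0.27  0.53 -0.1   2.18  0.12  0.43  2.57]
L 100 24 [ 37.    4.  252.5] px [170. 343.]
L 55 11 [105.  35.  36.] px [143. 377.]
L 10 0 None px None
M 100 24 [120.  26.  29.] px [162. 284.]
M 55 24 [107.5  14.   39.5] px [131. 320.]
M 10 24 [113.   29.5  36. ] px [ 62. 342.]
R 100 24 [117.  15. 161.] px [152. 213.]
R 55 24 [ 30.    5.  249.5] px [116. 239.]
R 10 24 [109.  176.5 199. ] px [ 37. 256.]
```

The right wheel clicked from grey to white. It needs two more.

Call:
step_arm(plan=[0, -3, 0, 0, 1, 0, 0, 2, 0, 1, 0, 0, 2, 0, 1, 0, 0, 1.2, 0, 1, 0, 0, 1, 0, 1, 0, 0, 0, 0, 1, 0, 3, 0, 0, 1, 0, 0, -6.2, 0, 1, 0, 0, 0, 0, 1])

```text
clock: 10.92
position: [0.427, 0.1195, 0.1229]
tcp_rot: [0.002, -0.667, 0.745, -0.001]
wrist_force: [0.2, -0.4, -0.3]
grip_width: 1.001
grasp_force: 0.0
```

```bash
python3 - <<'E'
from h import *
tcp(BANK);ribs2()
E
```

```text
t 10.925 local [-0.129  -0.0611  0.1229] toolx yaw -1.6815 F [ 0.2 -0.4 -0.3] q [-0.26  0.53 -0.1   2.18  0.12  0.43  2.57]
L 100 24 [ 30.    3.  249.5] px [169. 344.]
L 55 11 [108.  34.  37.] px [142. 378.]
L 10 0 None px None
M 100 24 [120.  26.  29.] px [161. 285.]
M 55 24 [105.   16.5  39. ] px [130. 321.]
M 10 24 [110.   30.5  36. ] px [ 61. 343.]
R 100 24 [  0.   0. 255.] px [151. 213.]
R 55 24 [109. 201. 217.] px [115. 239.]
R 10 24 [ 26.  182.  239.5] px [ 35. 257.]
```

Call:
step_arm(plan=[0, -3, 0, 0, 1, 0, 0, 2, 0, 1, 0, 0, 2, 0, 1, 0, 0, 1.2, 0, 1, 0, 0, 1, 0, 1, 0, 0, 0, 0, 1, 0, 3, 0, 0, 1, 0, 0, -6.2, 0, 1, 0, 0, 0, 0, 1])

```text
clock: 12.1
position: [0.4267, 0.1194, 0.1225]
tcp_rot: [0.002, -0.667, 0.745, -0.001]
wrist_force: [0.1, 0.0, 0.2]
grip_width: 1.0
grasp_force: 0.0
```

```bash
python3 - <<'E'
from h import *
tcp(BANK);ribs2()
E
```

```text
t 12.1 local [-0.1293 -0.0612  0.1225] toolx yaw -1.6816 F [0.1 0.  0.2] q [-0.26  0.53 -0.11  2.18  0.13  0.43  2.56]
L 100 24 [ 36.5   4.  246.5] px [169. 345.]
L 55 10 [105.   27.5  36. ] px [142. 378.]
L 10 0 None px None
M 100 24 [120.  26.  29.] px [160. 285.]
M 55 24 [110.  25.  38.] px [129. 321.]
M 10 24 [108.  34.  36.] px [ 60. 344.]
R 100 24 [109.  182.5 236.5] px [151. 214.]
R 55 24 [ 27.  190.5 247. ] px [114. 240.]
R 10 24 [ 13. 194. 238.] px [ 34. 258.]
```

The right wheel reads yellow. Next, the middle wheel goes back one click, pushed from the front at mid-rib height.

Call:
step_arm(plan=[-6.1, 0, 0, 0, 1, 0, 0, 2.3, 0, 1, 0, 0, 2.2, 0, 1, 0, -1.5, 0, 0, 1, 0, -1, 0, 0, 1, 0, -1, 0, 0, 1, 0, -0.8, 0, 0, 1, 0, 0, 0, 0, 1])

```text
clock: 13.15
position: [0.4586, 0.1756, 0.0759]
tcp_rot: [-0.012, -0.669, 0.743, 0.008]
wrist_force: [-35.7, 7.1, 25.3]
grip_width: 1.005
grasp_force: 21.1
```

```bash
python3 - <<'E'
from h import *
tcp(BANK)
E
```

```text
t 13.15 local [-0.1035 -0.002   0.0759] toolx yaw -1.675 F [-35.7   7.1  25.3] q [-0.35  0.67 -0.1   2.06  0.12  0.45  2.49]
```

Call:
step_arm(plan=[0, 0, -2.2, 0, 1, 0, 0, -2.4, 0, 1, 0, 2, -1, 0, 1, 0, 2, 0, 0, 1, 0, 0, 0, 0, 1])

```text
clock: 13.78
position: [0.435, 0.1792, 0.1332]
tcp_rot: [0.0, -0.667, 0.745, -0.0]
wrist_force: [0.4, -0.6, 0.4]
grip_width: 1.0
grasp_force: 0.0
```

```bash
python3 - <<'E'
from h import *
tcp(BANK);ribs2()
E
```

```text
t 13.775 local [-0.1273 -0.0008  0.1332] toolx yaw -1.6809 F [ 0.4 -0.6  0.4] q [-0.38  0.53 -0.11  2.1   0.11  0.51  2.47]
L 100 24 [ 75.   7. 115.] px [166. 278.]
L 55 24 [116.5  17.   31. ] px [137. 311.]
L 10 24 [100.   36.5  38.5] px [ 71. 332.]
M 100 24 [  0.  146.  173.5] px [157. 208.]
M 55 24 [117.  15. 146.] px [124. 232.]
M 10 24 [  0.   0. 255.] px [ 48. 248.]
R 100 24 [110. 167. 234.] px [149. 126.]
R 55 24 [ 27. 190. 248.] px [110. 134.]
R 10 24 [ 17.  185.5 254. ] px [ 24. 143.]
```

The middle wheel has not moved. The force was radial (−36, +25 N), so the chamfered fingertip met the rib's end face. I'll go in 1 cm lower and push diagonally forward and up.

Call:
step_arm(plan=[0, 0, 3.3, 0, 1, 0, 0, 3.3, 0, 1, 0, -1.5, 0, 0, 1, 0, -0.8, 0, 0, 1, 0, -0.3, 0, 0, 1])

```text
clock: 14.45
position: [0.4579, 0.1765, 0.067]
tcp_rot: [-0.003, -0.667, 0.745, 0.002]
wrist_force: [-13.2, 3.7, 6.1]
grip_width: 1.0
grasp_force: 7.1
```

Call:
step_arm(plan=[0, -0.6, -0.3, 0, 1, 0, -0.6, -0.3, 0, 1])

```text
clock: 14.7
position: [0.4625, 0.1756, 0.0732]
tcp_rot: [-0.008, -0.669, 0.744, 0.005]
wrist_force: [-30.3, 4.8, 23.8]
grip_width: 1.001
grasp_force: 16.0
```

```bash
python3 - <<'E'
from h import *
tcp(BANK)
im=r.capture("wrist")[:,:,::-1]
cv2.imwrite("pics/w5.png",cv2.resize(im[130:350,0:280],(763,600),interpolation=cv2.INTER_CUBIC))
E
```

```text
t 14.7 local [-0.0996 -0.0016  0.0732] toolx yaw -1.677 F [-30.3   4.8  23.8] q [-0.35  0.67 -0.1   2.06  0.14  0.43  2.48]
```

View pics/w5.png

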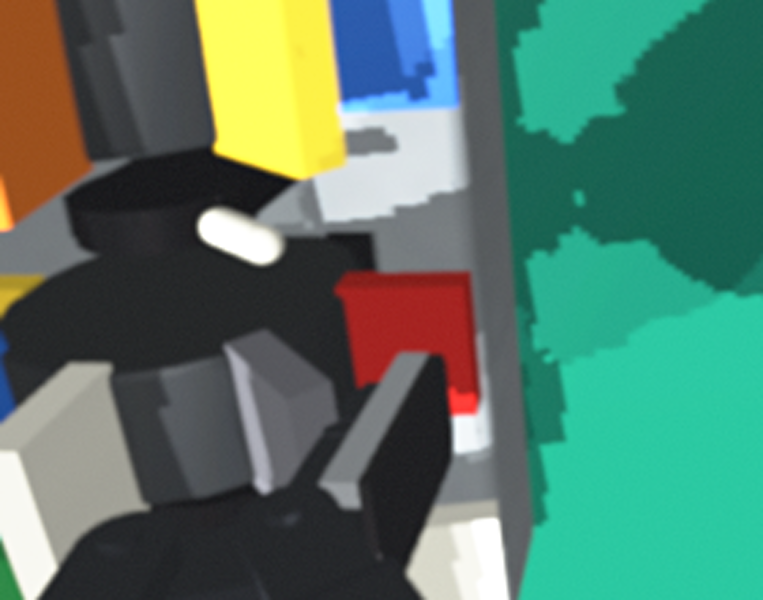

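The grey rib is already pushed back to ~35°, and the fingertip is now caught on the red rib rising below it. The forward preload remains, so raising the finger should carry the wheel over.

Call:
step_arm(plan=[0, 0, -0.5, 0, 1, 0, 0, -0.5, 0, 1, 0, 0, -0.7, 0, 1, 0, 0, -1, 0, 1, 0, 0, -1, 0, 1, 0, 0, -2, 0, 1, 0, 4, 0, 0, 1, 0, 0, 0, 0, 1])

```text
clock: 15.75
position: [0.4303, 0.1796, 0.1299]
tcp_rot: [-0.001, -0.668, 0.744, 0.001]
wrist_force: [-0.4, -0.7, -0.3]
grip_width: 0.997
grasp_force: 0.0
```

```bash
python3 - <<'E'
from h import *
tcp(BANK);ribs2()
E
```

```text
t 15.75 local [-0.132  -0.001   0.1299] toolx yaw -1.6791 F [-0.4 -0.7 -0.3] q [-0.38  0.54 -0.11  2.11  0.12  0.5   2.46]
L 100 24 [116.5  18.5  29. ] px [158. 280.]
L 55 24 [103.  13. 111.] px [128. 314.]
L 10 24 [105.  28.  36.] px [ 61. 336.]
M 100 24 [104.5  19.   79. ] px [149. 210.]
M 55 24 [  1. 209. 218.] px [114. 234.]
M 10 24 [117.   17.  179.5] px [ 37. 251.]
R 100 24 [110.  161.  215.5] px [140. 126.]
R 55 24 [ 27. 189. 248.] px [ 99. 136.]
R 10 24 [ 19. 181. 255.] px [ 12. 145.]
```

The middle wheel reads red (grey at 10°). All three wheels are set, so I'll move to the press.

Call:
step_arm(plan=[0, 0, -5, 0.174, 1, 0, 0, -5, 0.174, 1, 0, 0, -5, 0.174, 1, 0, 0, -5, 0.174, 1, 0, 0, 0, 0.174, 1, 0, 0, 0, 0.174, 1, 0, 0, 0, 0.174, 1, 0, 0, 0, 0.174, 1, 0, 0, 0, 0.174, 1, 0, 0, 0, 0, 1])

```text
clock: 17.05
position: [0.4338, 0.1795, 0.3297]
tcp_rot: [0.0, 0.052, 0.999, 0.0]
wrist_force: [-0.3, -0.3, -0.5]
grip_width: 0.998
grasp_force: 0.0
```

```bash
python3 - <<'E'
from h import *
tcp(BANK); st=r.read_state()
ribs2()
E
```

```text
t 17.05 local [-0.1285 -0.0007  0.3297] toolx yaw 3.0372 F [-0.3 -0.3 -0.5] q [-0.63  0.26  0.23  1.86 -0.07  1.03  1.09]
L 100 24 [105.   5. 200.] px [298. 206.]
L 55 24 [109.  198.5 186. ] px [302. 224.]
L 10 24 [ 29.  164.5 248.5] px [302. 258.]
M 100 24 [110.   11.   70.5] px [255. 206.]
M 55 24 [  1. 213. 182.] px [254. 224.]
M 10 24 [117.  14. 168.] px [254. 258.]
R 100 24 [110.  168.5 193.5] px [211. 206.]
R 55 24 [ 25. 195. 230.] px [208. 224.]
R 10 24 [ 14.  193.  242.5] px [206. 258.]
```

Call:
step_arm(plan=[-1.6, -6, 0, 0, 1, -1.6, -6, 0, 0, 1, -1.6, -6, 0, 0, 1, -1.6, -6, 0, 0, 1, -1.6, -6, 0, 0, 1, -1.6, -6, 0, 0, 1, 0, 0, 0, 0, 1, 0, 0, 0, 0, 1])

```text
clock: 18.1
position: [0.4905, -0.1882, 0.329]
tcp_rot: [-0.0, 0.052, 0.999, 0.0]
wrist_force: [-0.7, 0.5, -0.0]
grip_width: 1.001
grasp_force: 0.0
```

```bash
python3 - <<'E'
from h import *
tcp(PRESS)
im=r.capture("wrist")[:,:,::-1]; cv2.imwrite("pics/w6.png",cv2.resize(im,(800,600),interpolation=cv2.INTER_CUBIC))
c=cam("wrist"); s,k=np.sin(.2094),np.cos(.2094)
L=[[.06-.157*s,-.01,.085+.157*k],[.06-.126*s,.0,.085+.126*k],[-.11,.08,.014],[-.11,-.08,.014]]
print(((proj(place(PRESS,L),c)+.5)*1.5625-.5).round())
E
```

```text
t 18.1 local [-0.1405 -0.0005  0.329 ] toolx yaw 3.0371 F [-0.7  0.5 -0. ] q [ 0.03  0.36  0.39  1.73 -0.16  1.08  1.95]
[[379. 566.]
 [395. 538.]
 [481. 264.]
 [312. 263.]]
```

View pics/w6.png

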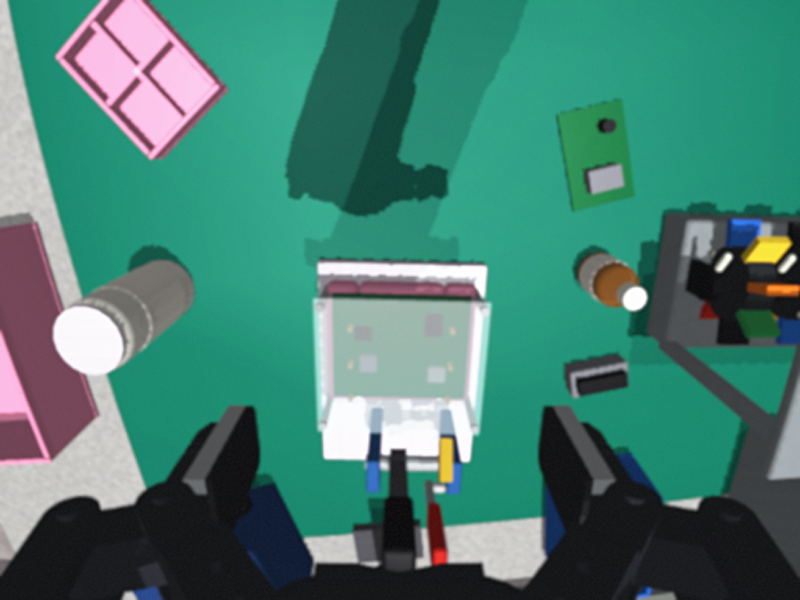

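Press base corners are at (319,263), (488,266), (473,460) and (322,458). The black grip spans columns 387–413 near row 557 and the red bar spans 430–446 near row 540. I'll refit the press from these.

```bash
python3 - <<'E'
from h import *
c=cam("wrist"); b=[[.11,.08,.014],[.11,-.08,.014],[-.11,-.08,.014],[-.11,.08,.014]]
p,e=fit([(c,b,big([[473,460],[322,458],[319,263],[488,266]]))],PRESS); print(p.round(4),e.round(1).tolist())
s,k=np.sin(.2094),np.cos(.2094)
for d in (.100,.126,.150,.157):
    L=[[.06-d*s,y,.085+d*k] for y in (-.011,.011,.021,.031)]
    print(d,((proj(place(p,L),c)+.5)*1.5625-.5).round().tolist())
print(local(r.read_state()["position"],p).round(4), "grip world",place(p,[[.06-.126*s,.01,.085+.126*k]]).round(4))
E
```

```text
[ 0.6314 -0.1979 -0.1237] [[-1.1, 0.5], [2.3, 0.2], [-0.1, -0.5], [-0.0, -0.2]]
0.1 [[386.0, 519.0], [416.0, 519.0], [430.0, 519.0], [443.0, 519.0]]
0.126 [[385.0, 539.0], [417.0, 539.0], [432.0, 539.0], [447.0, 540.0]]
0.15 [[384.0, 560.0], [419.0, 561.0], [435.0, 561.0], [450.0, 561.0]]
0.157 [[384.0, 567.0], [419.0, 567.0], [435.0, 568.0], [451.0, 568.0]]
[-0.141  -0.0068  0.3291] grip world [[ 0.6662 -0.1922  0.2082]]
```

The grip point fits at local y = +0.010, with black at ±11 mm and red at 21–31 mm, which matches the picture. I'll move above it.

Call:
step_arm(plan=[0, 0, 0, 0.02, 1, -5.8, 0.4, 0, 0, 1, -5.8, 0.4, 0, 0, 1, -5.9, 0.4, 0, 0, 1, 0, 0, 2, 0, 1, 0, 0, 2, 0, 1, 0, 0, 0, 0, 1])

```text
clock: 19.02
position: [0.665, -0.1965, 0.2875]
tcp_rot: [-0.002, 0.062, 0.998, 0.001]
wrist_force: [0.0, 0.6, 0.1]
grip_width: 1.0
grasp_force: 0.0
```

```bash
sed -i 's/PRESS=np.array.*/PRESS=np.array([.6314,-.1979,-.1237])/' h.py; python3 - <<'E'
from h import *
tcp(PRESS)
E
```

```text
t 19.025 local [0.0332 0.0055 0.2875] toolx yaw 3.0177 F [0.  0.6 0.1] q [ 0.06  0.68  0.36  1.31 -0.24  1.2   1.88]
```

Call:
step_arm(plan=[0, 0, 4, 0, 1, 0, 0, 4, 0, 1, 0, 0, 1.8, 0, 1, 0, 0, 0, 0, 1])

```text
clock: 19.52
position: [0.6656, -0.198, 0.1911]
tcp_rot: [-0.001, 0.063, 0.998, 0.0]
wrist_force: [0.7, 0.0, 0.8]
grip_width: 1.003
grasp_force: 0.0
```

Call:
step_arm(plan=[0, 0, 0, 0, 0, 0, 0, 0, 0, 0, 0, 0, 0, 0, 0, 0, 0, 0, 0, 0, 0, 0, 0, 0, 0, 0, 0, 0, 0, 0], grip_force=30)

```text
clock: 20.27
position: [0.6657, -0.2023, 0.1937]
tcp_rot: [0.001, 0.064, 0.998, -0.002]
wrist_force: [-2.4, -5.1, 5.7]
grip_width: 0.37
grasp_force: 33.4
```

```bash
python3 - <<'E'
from h import *
tcp(PRESS); st=r.read_state(); print(st["grip_width"]*85,st["grasp_force"])
for a in np.arange(.1,1.01,.1):
    t=.2094+a; print(round(a,1),round(.06-.126*np.sin(t),4),round(.085+.126*np.cos(t)-.0187,4))
E
```

```text
t 20.275 local [ 3.460e-02 -1.000e-04  1.937e-01] toolx yaw 3.0132 F [-2.4 -5.1  5.7] q [ 0.07  0.76  0.34  1.42 -0.27  1.01  1.91]
31.464120606590612 33.40805768966675
0.1 0.0216 0.1863
0.2 0.0098 0.1819
0.3 -0.0014 0.1763
0.4 -0.0121 0.1696
0.5 -0.0221 0.1619
0.6 -0.0312 0.1532
0.7 -0.0394 0.1437
0.8 -0.0467 0.1334
0.9 -0.0528 0.1224
1.0 -0.0579 0.1109
```

The squeeze is in (opening ≈ 31–33 mm, grasp force 33 N). Next I'll swing along the arc.

Call:
step_arm(plan=[0, -0.4, 0, 0, 0, 0.6, 0, 0.1, 0, 0, 0.6, 0, 0.2, 0, 0, 0.6, 0, 0.2, 0, 0, 0.6, 0, 0.2, 0, 0, 0.6, 0, 0.3, 0, 0, 0.5, 0, 0.3, 0, 0, 0, 0, 0, 0, 0])

```text
clock: 21.28
position: [0.6311, -0.1979, 0.1806]
tcp_rot: [0.001, 0.063, 0.998, 0.0]
wrist_force: [-2.9, 2.0, 9.6]
grip_width: 0.365
grasp_force: 29.6
```

```bash
python3 - <<'E'
from h import *
tcp(PRESS); st=r.read_state(); print(st["grip_width"]*85,st["grasp_force"])
E
```

```text
t 21.275 local [-3.000e-04 -1.000e-04  1.806e-01] toolx yaw 3.0154 F [-2.9  2.   9.6] q [ 0.07  0.72  0.33  1.54 -0.28  0.92  1.94]
31.05696112797644 29.57977205514908
```

Call:
step_arm(plan=[1.1, 0, 0.7, 0, 0, 1.0, 0, 0.8, 0, 0, 0.9, 0, 0.9, 0, 0, 0.8, 0, 1.0, 0, 0, 0.7, 0, 1.0, 0, 0, 0.6, 0, 1.1, 0, 0, 0.5, 0, 1.2, 0, 0, 0.1, 0, 0.6, 0, 0, 0, 0, 0, 0, 0])

```text
clock: 22.4
position: [0.5733, -0.1903, 0.1091]
tcp_rot: [0.0, 0.063, 0.998, 0.001]
wrist_force: [-8.7, 4.8, 28.9]
grip_width: 0.368
grasp_force: 32.6
```

```bash
python3 - <<'E'
from h import *
tcp(PRESS); st=r.read_state(); print(st["grip_width"]*85,st["grasp_force"])
E
```

```text
t 22.4 local [-0.0586  0.0004  0.1091] toolx yaw 3.0159 F [-8.7  4.8 28.9] q [ 0.1   0.74  0.29  1.76 -0.31  0.69  2.  ]
31.292524731286328 32.57992208003998
```

The lever is at its end stop (≈1.0 rad, with 29 N pressing down). I'll release while holding it there, then rise.

Call:
step_arm(plan=[0, 0, 0, 0, 1, 0, 0, 0, 0, 1, 0, 0, 0, 0, 1, 0, 0, 0, 0, 1, 0, 0, 0, 0, 1])

```text
clock: 23.02
position: [0.5738, -0.1913, 0.1051]
tcp_rot: [-0.0, 0.063, 0.998, -0.0]
wrist_force: [-0.3, -0.2, 0.3]
grip_width: 1.0
grasp_force: 0.0
```

Call:
step_arm(plan=[0, 0, -2, 0, 1, 0, 0, -4, 0, 1, 0, 0, -5, 0, 1, 0, 0, -5, 0, 1, 3, 0, -5, 0, 1, 6, 0, 0, 0, 1, 6, 0, 0, 0, 1, 0, 0, 0, 0, 1])

```text
clock: 24.02
position: [0.4196, -0.1716, 0.3151]
tcp_rot: [-0.002, 0.064, 0.998, 0.001]
wrist_force: [1.1, -0.1, 0.0]
grip_width: 1.003
grasp_force: 0.0
```

```bash
python3 - <<'E'
from h import *
tcp(PRESS)
a=r.capture("wrist")[180:384,150:390,::-1]; b=r.capture("scene")[150:340,160:400,::-1]
cv2.imwrite("pics/w7.png",np.hstack([cv2.resize(a,(400,340),interpolation=cv2.INTER_CUBIC),cv2.resize(b,(400,340),interpolation=cv2.INTER_CUBIC)]))
E
```

```text
t 24.025 local [-0.2134 -0.      0.3151] toolx yaw 3.0129 F [ 1.1 -0.1  0. ] q [-0.01  0.26  0.43  1.92 -0.13  0.98  1.92]
```

View pics/w7.png

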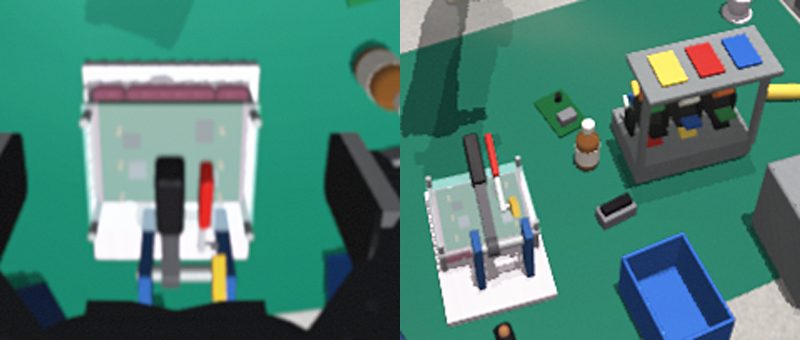

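The last picture shows the lever down, at crop (170,190), with the red bar at (206,195) sprung out to its full ~10 mm gap from the grip. So it's latched, and the bystanders look undisturbed. The wheels were confirmed after the last touch, so I'll hand in.

```bash
python3 -c "
from bench import r
print(r.finish_job())"
```

```text
the job is handed in; nothing more can be done
None
```

I set the wheels to blue, red and yellow (left, middle, right) to match their tags, swung the press lever down until it latched, and handed the job in at about 24 s; the hand-in gave no verdict.

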